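Level the lab balance with its T-key and keep it pressed down

TASK

Take the blue T-handled key out of its wooden stand, put its square end down through the eyelet at the front of the white lab balance and into the square socket of the brass levelling foot. Push the front of the balance down onto its foot with the key, firmly but without leaning on it hard, and turn the foot with the key until the bubble of the spirit level rests between its two black lines. Finish while still gripping the key and holding the front pressed down with the bubble centred; leave the other things on the bench alone.

Things in the scene. Friction and masses are not known exactly. Their poses are not given: they have to be found in the camera images.
- key_grip (a point): Centre of the blue handle bar of the T-key: 70 mm long (along its x), 14 mm wide (y), 20 mm high (z). A steel rod of 12 x 12 mm square section hangs under it, sides along this x and y; pinch the bar across y. The key is 145 mm long, about 160 g. It starts upright in the stand, its rod end 35 mm deep in a square hole.
- key_tip (a point): Centre of the lower end of the key's rod, 135 mm below key_grip along the key's z (z points from the tip up to the handle). The last 5 mm taper.
- key: The same T-key as a whole; its origin and axes are those of key_tip.
- key_stand: Fixed dark wooden block 70 x 70 x 50 mm that holds the key; origin at the middle of its underside, its square hole (14.5 mm) in the middle of the top, sides along x and y. It stands to the left or the right of the balance.
- balance: Fixed base of the lab balance; origin on the bench under the axis of the front levelling foot, z up, x from the foot to the rear. The white housing (195 x 200 mm, top 77 mm above the bench, pan and level up to 97 mm) lies from 40 to 235 mm along x and +-100 mm in y.
- eyelet (a point): Centre of the top of the eyelet, an aluminium lug 42 x 42 mm and 6 mm thick in front of the housing, its top 56 mm above the bench. Its round hole, 23 mm across, lies on the foot's axis above the socket.
- foot: Brass levelling foot, 36 mm square head under the eyelet; origin at the centre of the floor of its square socket, 24 mm above the bench, z up. Socket 14.2 mm wide, sides along the foot's x and y, 22 mm deep, 2 mm chamfer at its mouth: any quarter turn of the key fits, with about 0.2 rad of play either way.
- foot_tab (a point): End of the small red tab on the foot, 36 mm from its axis along the foot's x; seen from above past the lug. Clockwise from above raises the front, about 2 mm per rad. The foot needs about 0.1 N m, stays where it is left, and starts 0.55 to 1.3 rad too far anticlockwise.
- press (a joint): How far the front of the housing is pressed down on its foot: 0 = riding up on its spring, 0.010 rad = fully down (2 mm lower at the foot). Pushing down through the key with 1.5 N begins to move it, 8 N takes it fully down; let go, it springs up. It counts as down beyond 0.006; aim at a push of 8 to 15 N.
- bubble (a joint): Place of the pale bubble along the green vial, m: 0 = midway between the black lines, + = towards the foot (front too high); range +-0.026. Within +-0.004 it lies between the lines. Turning the foot moves it 18 mm per rad (clockwise: towards +), settling in 1 s; letting the front spring up moves it 18 mm towards +.
- vial_centre (a point): Middle of the green spirit vial (16 mm thick, 84 mm long, along the balance's x) on top of the housing at its left (+y) edge. The bubble is about 18 mm long, the black lines are 28 mm apart (centres).
There are look-alikes about, which are no part of the job. Leave any green look-alike of the key alone.

How it is judged:
By the outcome, as a careful person would: the job done as asked, in the order asked, and still so for the second after the job is handed in, while the arm keeps its last pose, push and grip.
It also fails if it takes over 53 s, if anything falls off the work surface, if the arm or the gripper's body presses on something with over 40 N, if the wrist force passes 120 N, or if a joint passes its speed limit or range.

ROBOT

A 6-joint arm with a two-finger parallel gripper is mounted at the origin on the work surface. World frame = base frame: x ahead of the robot, y to its left, z up, the work surface at z = 0. Lengths are in m, angles in degrees, forces in N, time in s.
With the tool pointing down it reaches from about 0.25 to 0.725 m from the base axis. Payload 9.7 kg.
Tool frame: the origin (TCP) lies at the very end of the fingers, on their centre line; the grasp point (between the pads) lies 19 mm behind it (bot.grip_point_offset is the z of the grasp point in the tool frame, in m); z points along the fingers, x is the direction in which the jaws open and shut, and the axes are right-handed (so a half turn about z gives the same grasp; the last joint's range is limited). The gripper opens to 85 mm and grips with 20 to 120 N. Pads are 22 mm wide; open, the fingers measure 114 mm over their backs; the gripper's body (76 mm by 85 mm) begins 54 mm behind the grasp point. The pads swing forward as they close: fully open they stand 13 mm farther back than shut.
Start: joints at [65.203, 4.979, 10.078, 95.1, 0, 90], TCP at [0.231, 0.499, 0.231] pointing down, gripper open.
Joint ranges: [-179.16, 179.16], [-48.56, 103.87], [-65.8, 70.77], [-126.05, 130.52], [-82.76, 87.17], [-180, 180]. Speed limits (degrees/s): [127.2, 127.2, 147.25, 180, 180, 180].

INTERFACE

Orientations are given as [roll, pitch, yaw] about the fixed x, y, z axes, in that order (R = Rz(yaw) Ry(pitch) Rx(roll)).
In Python, from workcell import get_obs, viewer, job_done, bot gives the robot as it stands.
- The arm moves only by the shell command python3 -m handwheel 'ROWS' [FORCE]. ROWS is JSON, a list of rows, each a list of 5 numbers: the closure, from 0 (fully open) to 1 (shut), then the shift along the world's x, y, z in m, then the turn about the world's z in degrees. A call has 1 to 5 rows; each row is the pose to reach, as a shift and turn from the pose measured when the call began; what a row does not reach only later rows make up. A row lasts 1/10 s, in which the tool goes at most 50 mm and 8.59 degrees, less where a joint would pass 70% of its speed; a pose out of reach is approached as far as the arm can. A call with a gripper value outside its range is refused whole. The fingers move at their own pace and stop on an object; FORCE is the grip in N (left out, the last holds). Time passes only in rows, so rows that repeat a pose let the fingers close. It gives the time, the measured TCP pose, the force and the opening at its end, in the units of the state.
- get_obs(): the state, without advancing time (a new reading comes with each control period).
- viewer.camera(name): name is "scene" or "top" or "wrist"; returns a dict with "color" (420x560x3 uint8, blue, green, red), "K" (3x3 intrinsics, pixels), "origin" and "orientation" of the camera in the world. Camera axes: x right, y down, z forward; pixel columns grow to the right and rows downward; lengths in m; the calibration is good to about 2 mm. A picture is of the moment at which its call begins. There is no depth.
- job_done(): hands the job in, once; it reports no verdict.
The state is a dict: "time": time; "q": joint angles; "qd": joint speeds; "joint_efforts": joint torques, N m; "ee_pos": TCP position; "tcp_rot": TCP orientation; "wrist_force": force on the tool from outside, world axes, zero at the start; "torque": the same for the moment, N m; "opening": finger opening in m.
Only numpy, scipy, OpenCV 4.12 (cv2) and the standard library are available. Lean on these libraries where they do the work, as an engineer would, in place of code of your own. Each camera call takes 0.05 s, during which the arm holds its last target.

## Working session

There is one attempt and no reset: what is moved stays moved. The work goes in short steps, Python scripts to look and compute and a shell command to move; the robot and the scene stay as the last step left them, time stands still between calls to the robot, and variables do not carry over. Pictures are saved under pics/ and viewed, and the job is handed in when it is done.

```bash
ls; mkdir -p pics
python3 - <<'E'
from workcell import get_obs, viewer, bot
import cv2
o=get_obs(); print({k:o[k] for k in ("time","ee_pos","tcp_rot","wrist_force","opening")}, bot.grip_point_offset)
for n in ("scene","top","wrist"):
    c=viewer.camera(n); cv2.imwrite(f"pics/{n}0.png",c["color"]); print(n,c["K"].tolist() if hasattr(c["K"],"tolist") else c["K"],c["origin"],c["orientation"])
E
```

```text
pics
{'time': 0.0, 'ee_pos': array([0.23058688, 0.49907919, 0.23058881]), 'tcp_rot': array([-1.79999605e+02,  7.53173714e-02,  6.52023051e+01]), 'wrist_force': array([0.86287504, 0.11465202, 0.48365745]), 'opening': 0.08529946464902889} -0.0187
scene [[469.82498265110064, 0.0, 278.0414317788411], [0.0, 469.82498265110064, 207.45112049310205], [0.0, 0.0, 1.0]] [ 1.03276771 -0.17981285  0.88128086] [-145.54465434   -0.78007395   70.23929217]
top [[475.9614680137993, 0.0, 274.23360250537667], [0.0, 475.9614680137993, 213.181218411349], [0.0, 0.0, 1.0]] [0.3193726  0.01665329 1.27600097] [-168.80725234    0.30055685  -89.04757059]
wrist [[303.6773962563722, 0.0, 282.1802198477693], [0.0, 303.6773962563722, 210.26312182474948], [0.0, 0.0, 1.0]] [0.15910395 0.53225408 0.37258104] [1.62108437e+02 5.99163306e-02 6.52507544e+01]
```

View pics/scene0.png

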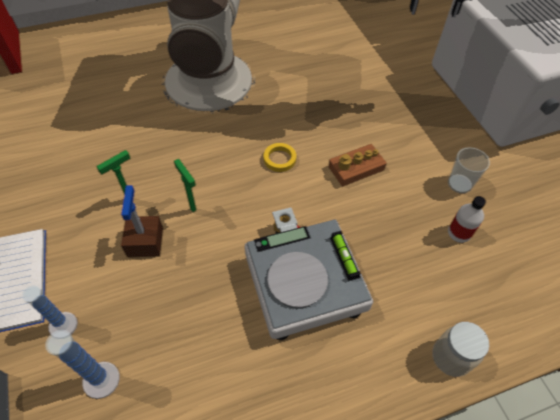

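View pics/top0.png

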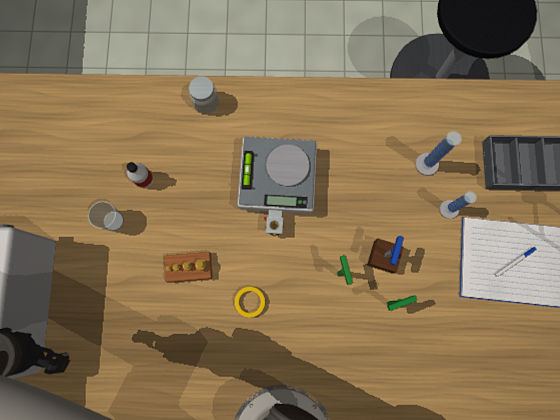

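View pics/wrist0.png

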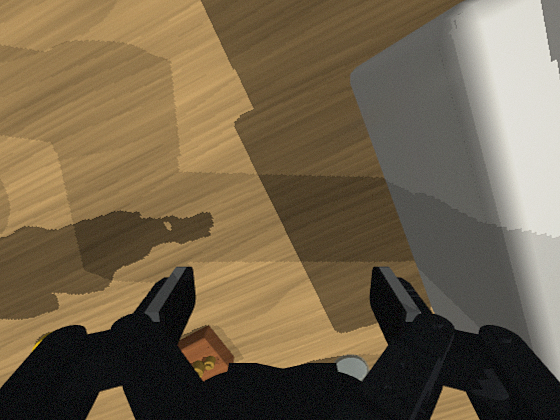

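The candidates, in the scene picture: the blue T-key in the dark stand (129,202), a green key (115,160), a green key (185,172), blue/white candle-like posts (45,308) and (80,360), and a blue pen, seen in the top view at (515,262). By the description I choose the blue bar in the wooden stand, at top (397,250). I'll check it in a close crop.

Run:
```python
import cv2,numpy as np
t=cv2.imread("pics/top0.png"); s=cv2.imread("pics/scene0.png")
a=cv2.resize(t[200:320,320:440],(400,400),interpolation=cv2.INTER_CUBIC)
b=cv2.resize(s[140:260,90:210],(400,400),interpolation=cv2.INTER_CUBIC)
c=cv2.resize(t[130:240,225:335],(400,400)[:2],interpolation=cv2.INTER_CUBIC)
cv2.imwrite("pics/crop1.png",np.hstack([a,b]))
d=cv2.resize(s[200:320,240:360],(400,400),interpolation=cv2.INTER_CUBIC)
cv2.imwrite("pics/crop2.png",np.hstack([c,d]))
```

```text
(no output)
```

View pics/crop1.png

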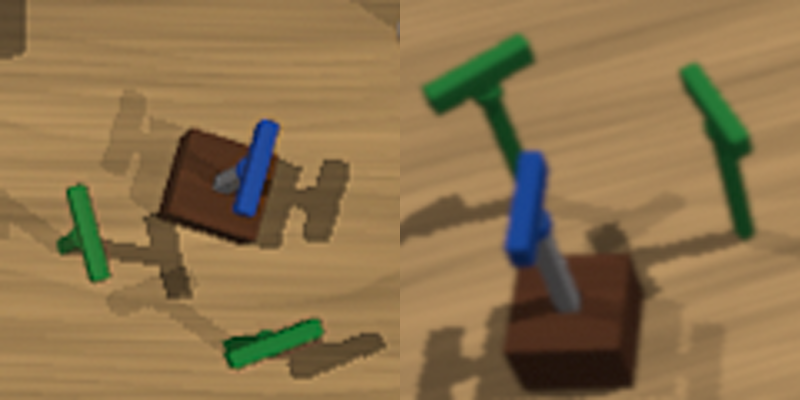

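View pics/crop2.png

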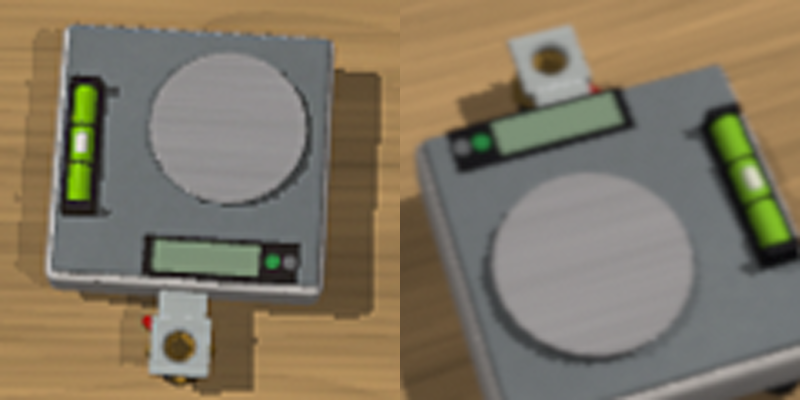

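```bash
cat > h.py <<'E'
import cv2,numpy as np
from scipy.spatial.transform import Rotation as R
def load(c): return c["color"],np.array(c["K"]),np.array(c["origin"]),R.from_euler("xyz",c["orientation"],degrees=True).as_matrix()
def ray(cam,p):
    _,K,o,M=cam; d=M@np.linalg.solve(K,[p[0],p[1],1.]); return o,d/np.linalg.norm(d)
def plane(cam,p,z):
    o,d=ray(cam,p); return o+d*(z-o[2])/d[2]
def tri(c1,p1,c2,p2):
    o1,d1=ray(c1,p1);o2,d2=ray(c2,p2)
    s=np.linalg.lstsq(np.c_[d1,-d2],o2-o1,rcond=None)[0]
    a,b=o1+s[0]*d1,o2+s[1]*d2
    return (a+b)/2,np.linalg.norm(a-b)
def proj(cam,X):
    _,K,o,M=cam; p=K@(M.T@(np.asarray(X)-o)); return p[:2]/p[2]
def mask(img,lo,hi,roi=None):
    m=cv2.inRange(cv2.cvtColor(img,cv2.COLOR_BGR2HSV),lo,hi)
    if roi is not None:
        z=np.zeros_like(m);x0,y0,x1,y1=roi;z[y0:y1,x0:x1]=m[y0:y1,x0:x1];m=z
    return m
def blobs(m,n=4,amin=6):
    cs,_=cv2.findContours(m,cv2.RETR_EXTERNAL,cv2.CHAIN_APPROX_NONE)
    k,l,st,ce=cv2.connectedComponentsWithStats(m)
    i=[j for j in range(1,k) if st[j,4]>=amin]; i.sort(key=lambda j:-st[j,4])
    return [(ce[j],int(st[j,4]),np.argwhere(l==j)[:,::-1]) for j in i[:n]]
E
python3 - <<'E'
from h import *
from workcell import viewer
T=load(viewer.camera("top"));S=load(viewer.camera("scene"))
B=((105,120,60),(130,255,255))
bt=blobs(mask(T[0],*B,(370,220,420,280)),1)[0]; bs=blobs(mask(S[0],*B,(110,175,150,230)),1)[0]
print("blue",bt[:2],bs[:2]); print("bar",tri(T,bt[0],S,bs[0]))
for b,c in((bt,T),(bs,S)):
    r=cv2.minAreaRect(b[2].astype(np.float32)); 
    v=cv2.fitLine(b[2].astype(np.float32),cv2.DIST_L2,0,.01,.01).ravel()
    A=plane(c,b[0]-20*v[:2],.15);D=plane(c,b[0]+20*v[:2],.15); d=A-D
    print(r,plane(c,b[0],.152),"bar yaw",np.degrees(np.arctan2(d[1],d[0]))%180)
# stand dark brown top
for nm,c,roi in(("T",T,(350,225,420,285)),("S",S,(110,205,175,265))):
    m=mask(c[0],(0,90,15),(18,255,95),roi); cv2.imwrite(f"pics/m_{nm}.png",m)
    b=blobs(m,2); print([x[:2] for x in b])
# balance items
print("red T",[x[:2] for x in blobs(mask(T[0],(0,120,90),(8,255,255),(255,205,290,240)),2,1)], "S",[x[:2] for x in blobs(mask(S[0],(0,120,90),(8,255,255),(265,200,320,245)),2,1)])
print("green vial",)
for c,roi in((T,(235,145,262,195)),(S,(325,225,365,285))):
    b=blobs(mask(c[0],(30,150,90),(50,255,255),roi),5); print([x[:2] for x in b])
E
```

```text
blue (array([396.00492611, 250.19211823]), 203) (array([127.85223368, 202.67010309]), 291)
bar (array([ 0.45745385, -0.26529444,  0.14655264]), np.float64(0.000807281910963242))
((395.4230651855469, 249.61538696289062), (8.858284950256348, 28.679794311523438), 15.255118370056152) [ 0.45683356 -0.26352481  0.152     ] bar yaw 163.12149420850977
((128.9154052734375, 202.17691040039062), (11.535228729248047, 32.62113571166992), 7.125016689300537) [ 0.46159277 -0.26505756  0.152     ] bar yaw 166.74130407390214
[(array([382.06389302, 256.5423477 ]), 673), (array([371.91428571, 282.11428571]), 35)]
[(array([142.94223108, 237.45816733]), 1506)]
red T [(array([265.125, 217.875]), 8)] S [(array([298.5, 226.5]), 4)]
green vial
[(array([247.01851852, 168.7654321 ]), 162)]
[(array([344.84496124, 253.81007752]), 258)]
```

Run:
```python
from h import *
from workcell import viewer
T=load(viewer.camera("top"));S=load(viewer.camera("scene"))
out=[]
for nm,c,roi in(("T",T,(260,205,290,245)),("S",S,(265,200,310,240))):
    hsv=cv2.cvtColor(c[0],cv2.COLOR_BGR2HSV)
    x0,y0,x1,y1=roi
    lug=mask(c[0],(0,0,120),(180,60,255),roi)
    b=blobs(lug,1)[0]
    cs,h=cv2.findContours(lug,cv2.RETR_CCOMP,cv2.CHAIN_APPROX_NONE)
    for q,hh in zip(cs,h[0]):
        if hh[3]>=0 and len(q)>8:
            e=cv2.fitEllipse(q); print(nm,"hole",e, plane(c,e[0],.056))
            out.append(e[0])
    print(nm,"lug",b[:2])
    out.append(None) if 0 else None
    im=cv2.resize(c[0][y0:y1,x0:x1],None,fx=10,fy=10,interpolation=cv2.INTER_NEAREST); cv2.imwrite(f"pics/lug_{nm}.png",im)
if len(out)==2: print(tri(T,out[0],S,out[1]))
for nm,c,roi in(("T",T,(235,145,262,195)),("S",S,(325,225,365,285))):
    m=mask(c[0],(30,120,60),(55,255,255),roi); p=np.argwhere(m)[:,::-1].astype(np.float32)
    r=cv2.minAreaRect(p); ctr=r[0]; v=cv2.fitLine(p,cv2.DIST_L2,0,.01,.01).ravel()[:2]
    A=plane(c,ctr-15*v,.09);D=plane(c,ctr+15*v,.09); d=A-D
    print("vial",r,plane(c,ctr,.09),np.degrees(np.arctan2(d[1],d[0])))
```

```text
T hole ((273.79022216796875, 224.82469177246094), (9.666074752807617, 10.080638885498047), 71.63397216796875) [0.52976402 0.02770481 0.056     ]
T lug (array([274.37837838, 221.23310811]), 296)
S hole ((284.5332336425781, 217.46470642089844), (10.151348114013672, 11.436029434204102), 69.34810638427734) [0.53210304 0.02647857 0.056     ]
S lug (array([285.01166181, 219.32361516]), 343)
(array([0.5302385 , 0.02750471, 0.05282423]), np.float64(0.00047969613072806455))
vial ((246.91763305664062, 168.57058715820312), (6.825988292694092, 31.36886978149414), 4.39870548248291) [0.67053452 0.0994442  0.09      ] 177.32789783241387
vial ((344.55157470703125, 253.86599731445312), (42.441471099853516, 9.036581039428711), 66.03751373291016) [0.66897083 0.0978358  0.09      ] 177.4346124611347
```

```bash
python3 -c "
import cv2,numpy as np
a=cv2.imread('pics/lug_T.png');b=cv2.imread('pics/lug_S.png');print(a.shape,b.shape)
h=max(a.shape[0],b.shape[0]);f=lambda x:cv2.copyMakeBorder(x,0,h-x.shape[0],0,0,cv2.BORDER_CONSTANT)
cv2.imwrite('pics/lug.png',np.hstack([f(a),f(b)]))"
```

```text
(400, 300, 3) (400, 450, 3)
```

View pics/lug.png

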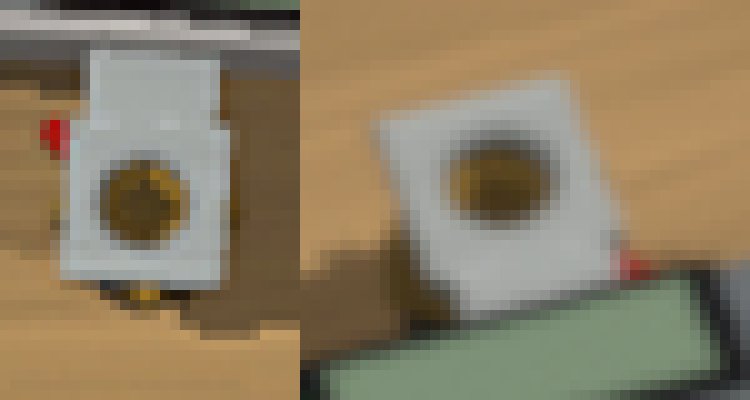

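```bash
python3 -m handwheel '[[0,0,0,0.02,0],[0,0,-0.05,0.02,0],[0,0.02,-0.1,0.02,0],[0,0.05,-0.14,0.02,0],[0,0.08,-0.18,0.02,0]]' 40; python3 -c "
from workcell import get_obs;o=get_obs();print(o['q'],o['ee_pos'],o['tcp_rot'])"
```

```text
time: 0.85
ee_pos: [0.3087, 0.3207, 0.2514]
tcp_rot: [180.0, -0.0, 65.3]
wrist_force: [1.6, 0.4, 0.1]
opening: 0.0857
[ 4.61022174e+01 -8.81609824e+00 -1.08525590e+00  9.76962846e+01
 -8.48756870e-03  7.08157424e+01] [0.30865211 0.32070096 0.25139741] [ 1.79980628e+02 -2.98495620e-02  6.52864775e+01]
```

The hole shows at top (273.8,224.8) and scene (284.5,217.5), which gives (0.530,0.027). The red tab is visible at top (265,218). Now I'll move to the key.

```bash
python3 -m handwheel '[[0,0.02,-0.045,0,2],[0,0.04,-0.09,0,4],[0,0.06,-0.13,0,6],[0,0.08,-0.17,0,8.7],[0,0.09,-0.215,0,8.7]]' && python3 -m handwheel '[[0,0.02,-0.045,0,0],[0,0.04,-0.09,0,0],[0,0.05,-0.14,0,0],[0,0.058,-0.185,0,0],[0,0.058,-0.23,0,0]]'
python3 - <<'E'
from h import *
from workcell import viewer,get_obs
T=load(viewer.camera("top"))
r=plane(T,(265.1,217.9),.04);print(r, np.degrees(np.arctan2(*(r-[.5302,.0275,0])[1::-1])),np.linalg.norm(r[:2]-[.5302,.0275]))
o=get_obs();print(o["time"],o["q"],o["ee_pos"],o["tcp_rot"])
E
```

```text
time: 1.35
ee_pos: [0.3995, 0.104, 0.2513]
tcp_rot: [180.0, -0.0, 74.1]
wrist_force: [0.8, -0.1, -0.6]
opening: 0.0856
time: 1.85
ee_pos: [0.4578, -0.1282, 0.2509]
tcp_rot: [180.0, -0.0, 74.1]
wrist_force: [0.9, 0.6, -0.4]
opening: 0.0856
[0.55072193 0.05112165 0.04      ] 49.016656815760804 0.031291080918888735
1.9 [-1.61759689e+01 -4.66915891e+00  2.56710110e+00  9.71959113e+01
 -9.40378655e-02 -5.78177663e-02] [ 0.45724218 -0.13312024  0.2505674 ] [1.79959746e+02 9.40785107e-02 7.38817827e+01]
```

```bash
python3 -m handwheel '[[0,0,-0.045,0,0],[0,0,-0.09,0,0],[0,0,-0.128,0,0],[0,0,-0.132,0,0],[0,0,-0.132,0,0]]'
python3 - <<'E'
from h import *
from workcell import viewer,get_obs
c=viewer.camera("wrist"); cv2.imwrite("pics/w1.png",c["color"]); C=load(c)
b=blobs(mask(C[0],(105,120,40),(130,255,255)),3); print([x[:2] for x in b])
for x in b[:1]:
    print(cv2.minAreaRect(x[2].astype(np.float32)))
o=get_obs();print(o["time"],o["ee_pos"],o["tcp_rot"])
M=C
print(proj(C,[.457,-.265,.16]), C[2])
E
```

```text
time: 2.4
ee_pos: [0.457, -0.2658, 0.2502]
tcp_rot: [-180.0, 0.1, 73.8]
wrist_force: [-0.8, -0.6, -0.5]
opening: 0.0856
[(array([285.95585144, 210.82410652]), 1427), (array([104.27674419, 189.2255814 ]), 430), (array([ 21.74556213, 268.43786982]), 169)]
((286.0, 211.5), (83.0, 22.0), 90.0)
2.45 [ 0.45712386 -0.26493679  0.2504418 ] [1.79986292e+02 7.28479873e-02 7.38380365e+01]
[283.29101425 214.62355524] [ 0.38135436 -0.24368521  0.39209792]
```

View pics/w1.png

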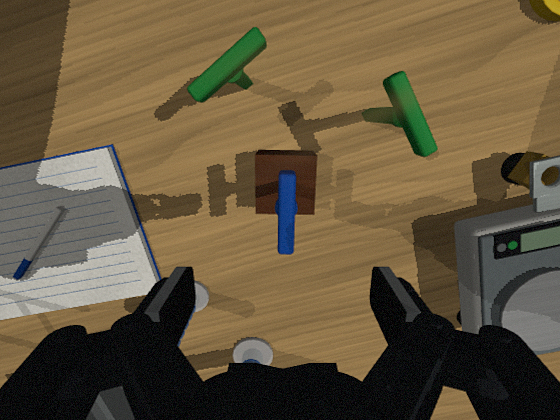

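The wrist view shows the blue bar at (286,211), aligned with the gripper and about 1.5 mm off centre. The green keys are clear of the fingers. I'll descend with a small shift and grip.

```bash
python3 -m handwheel '[[0,0.0005,0.0015,-0.04,0],[0,0.0005,0.0015,-0.08,0],[0,0.0005,0.0015,-0.105,0],[0,0.0005,0.0015,-0.119,0],[0,0.0005,0.0015,-0.119,0]]' 60 && python3 -m handwheel '[[0.6,0,0,0,0],[0.8,0,0,0,0],[1,0,0,0,0],[1,0,0,0,0],[1,0,0,0,0]]' 60 && python3 -m handwheel '[[1,0,0,0,0],[1,0,0,0,0],[1,0,0,0,0]]' 60
python3 - <<'E'
from h import *
from workcell import viewer
c=viewer.camera("wrist"); cv2.imwrite("pics/w2.png",c["color"])
E
```

```text
time: 2.95
ee_pos: [0.4571, -0.262, 0.1302]
tcp_rot: [-179.9, 0.0, 73.9]
wrist_force: [0.7, 0.2, 0.4]
opening: 0.0852
time: 3.45
ee_pos: [0.4574, -0.2622, 0.1308]
tcp_rot: [-179.9, 0.0, 73.9]
wrist_force: [-0.5, 1.0, 8.1]
opening: 0.0134
time: 3.75
ee_pos: [0.4574, -0.2623, 0.1309]
tcp_rot: [-179.9, 0.1, 73.9]
wrist_force: [-0.4, -0.3, 1.7]
opening: 0.0134
```

View pics/w2.png

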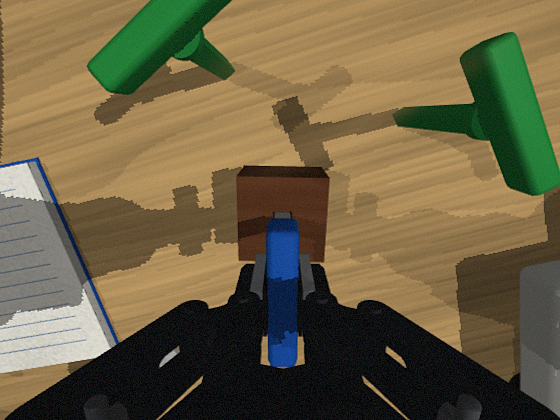

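```bash
python3 -m handwheel '[[1,0,0,0.015,0],[1,0,0,0.035,0],[1,0,0,0.06,0],[1,0,0,0.09,0],[1,0,0,0.09,0]]' 100 && python3 -m handwheel '[[1,0.025,0.03,0,-5],[1,0.05,0.07,0,-10],[1,0.06,0.115,0,-15],[1,0.065,0.155,0,-20],[1,0.07,0.2,0,-25]]' && python3 -m handwheel '[[1,0.003,0.04,0,0],[1,0.003,0.075,0,0],[1,0.003,0.09,0,0],[1,0.003,0.09,0,0]]'
python3 - <<'E'
from h import *
from workcell import viewer,get_obs
for n in("wrist","top","scene"):
    c=viewer.camera(n); cv2.imwrite(f"pics/{n}3.png",c["color"])
o=get_obs();print(o["time"],o["ee_pos"],o["tcp_rot"],o["wrist_force"],o["torque"])
E
```

```text
time: 4.3
ee_pos: [0.4584, -0.2629, 0.2258]
tcp_rot: [179.7, 0.1, 73.9]
wrist_force: [-0.9, 0.7, 0.5]
opening: 0.0123
time: 4.8
ee_pos: [0.5283, -0.0614, 0.2256]
tcp_rot: [179.7, 0.2, 48.7]
wrist_force: [1.2, -0.5, -1.4]
opening: 0.0124
time: 5.2
ee_pos: [0.5312, 0.0301, 0.2255]
tcp_rot: [179.8, 0.2, 48.8]
wrist_force: [-0.8, 0.0, -1.7]
opening: 0.0123
5.35 [0.53133769 0.02764867 0.22557941] [179.74323001   0.1798208   48.64063632] [ 0.26384151 -0.19917619 -1.52469482] [-0.00455571  0.01206188 -0.02508251]
```

```bash
python3 -c "
import cv2,numpy as np
t=cv2.imread('pics/top3.png');s=cv2.imread('pics/scene3.png')
cv2.imwrite('pics/c3.png',np.hstack([cv2.resize(t[130:250,210:330],(400,400),interpolation=2),cv2.resize(s[120:280,200:360],(400,400),interpolation=2)]))"
```

```text
(no output)
```

View pics/c3.png

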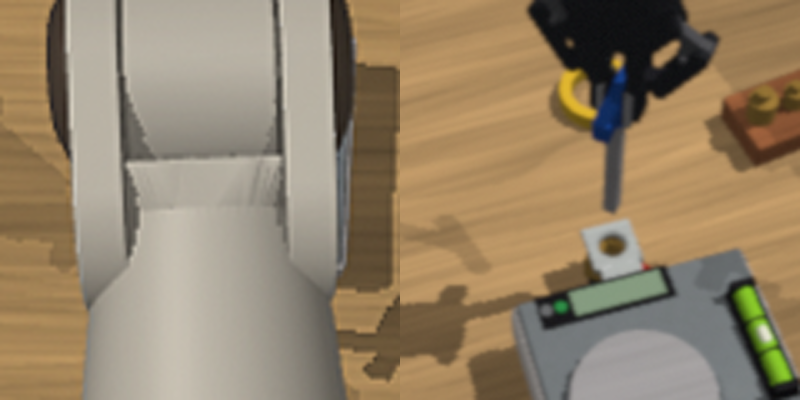

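View pics/wrist3.png

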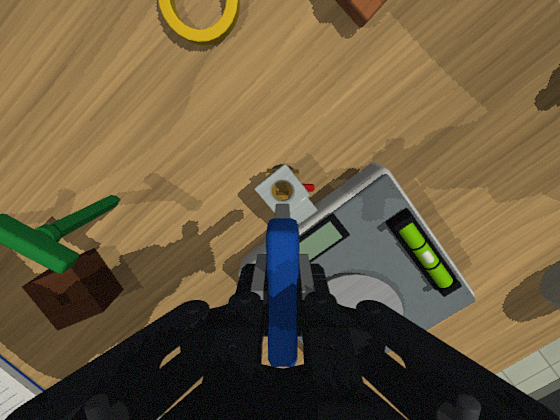

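The wrist view shows the hole at (283,190), the red tab at (308,187), straight along the tool's x, and the key tip just below it at (283,207). I'll measure the tip against the hole.

Run:
```python
from h import *
from workcell import viewer,get_obs
W=load(viewer.camera("wrist"));S=load(viewer.camera("scene"))
o=get_obs(); p=o["ee_pos"]; Rm=R.from_euler("xyz",o["tcp_rot"],degrees=True).as_matrix()
grip=p+Rm@[0,0,-.0187]; tip=grip+Rm@[0,0,.135]
print("grip",grip,"tip",tip,"proj W",proj(W,tip),"proj S",proj(S,tip))
m=mask(W[0],(0,0,110),(180,60,255),(250,160,320,205)); cs,h=cv2.findContours(m,cv2.RETR_CCOMP,cv2.CHAIN_APPROX_NONE)
for q,hh in zip(cs,h[0]):
    if hh[3]>=0 and len(q)>8: e=cv2.fitEllipse(q);print("hole W",e,plane(W,e[0],.057),"pred",proj(W,[.5302,.0275,.056]))
r=blobs(mask(W[0],(0,120,90),(8,255,255),(295,175,325,200)),1,1)[0]; q=plane(W,r[0],.04); print("red",r[:2],q,np.degrees(np.arctan2(q[1]-.0275,q[0]-.5302)))
print("red scene plane", plane(S,(298.5,226.5),.04))
cv2.imwrite("pics/tip.png",np.hstack([cv2.resize(S[0][180:230,260:310],(400,400),interpolation=0),cv2.resize(W[0][160:230,248:318],(400,400),interpolation=0)]))
```

```text
grip [0.5313468  0.02748625 0.24425563] tip [0.53152622 0.02678468 0.10925757] proj W [281.96927362 205.57423711] proj S [285.24045007 202.65451409]
hole W ((283.85101318359375, 188.57888793945312), (22.18233299255371, 22.82770347595215), 69.1176986694336) [0.53086489 0.02974497 0.057     ] pred [281.83148356 189.25272449]
red (array([310.55384615, 185.03076923]), 65) [0.55049669 0.05176388 0.04      ] 50.08758640565044
red scene plane [0.55356865 0.05048025 0.04      ]
```

View pics/tip.png

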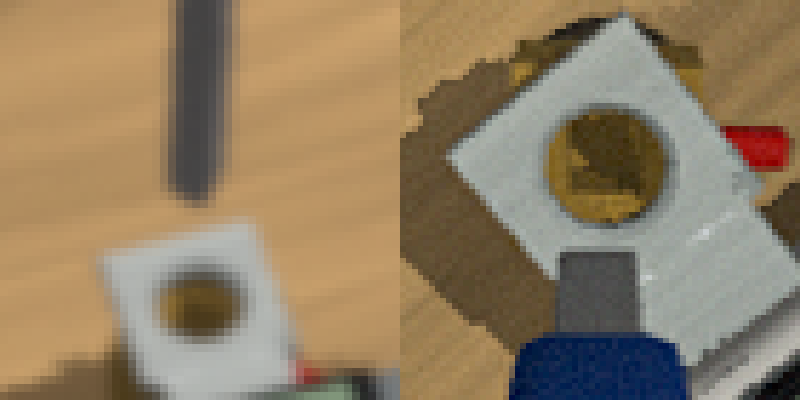

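```bash
python3 -m handwheel '[[1,-0.001,0.002,-0.02,1],[1,-0.001,0.002,-0.04,1],[1,-0.001,0.002,-0.044,1],[1,-0.001,0.002,-0.044,1]]'
python3 - <<'E'
from h import *
from workcell import viewer,get_obs
W=load(viewer.camera("wrist"));S=load(viewer.camera("scene"))
o=get_obs(); p=o["ee_pos"]; Rm=R.from_euler("xyz",o["tcp_rot"],degrees=True).as_matrix()
tip=p+Rm@[0,0,.1163]; print(tip,proj(W,tip),proj(S,tip),o["tcp_rot"],o["wrist_force"])
cv2.imwrite("pics/tip2.png",np.hstack([cv2.resize(S[0][180:240,255:315],(400,400),interpolation=0),cv2.resize(W[0][150:240,238:328],(400,400),interpolation=0)]))
E
```

```text
time: 5.85
ee_pos: [0.53, 0.0286, 0.1813]
tcp_rot: [179.8, 0.2, 49.5]
wrist_force: [-0.5, 0.6, -1.4]
opening: 0.0124
[0.53096481 0.02834522 0.06628054] [283.08782056 206.30506633] [285.30823595 214.08270145] [1.79701239e+02 1.32473262e-01 4.95462564e+01] [-0.38467368 -0.25500593 -0.70657983]
```

View pics/tip2.png

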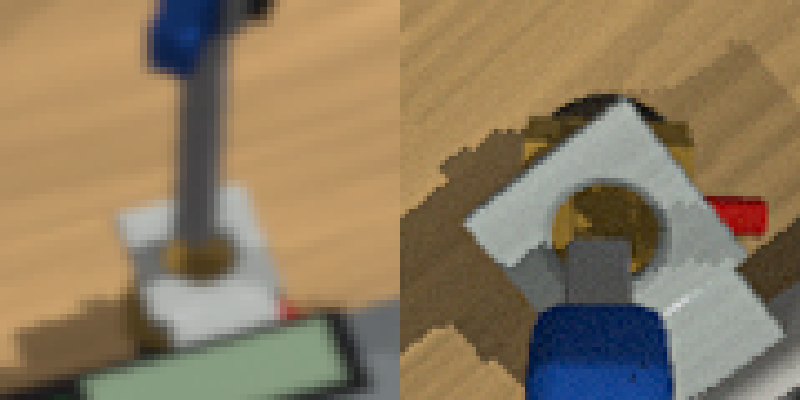

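The rod is over the hole in both views: scene offset about 0, wrist about 2 mm. I'll nudge 1 mm and insert.

```bash
python3 -m handwheel '[[1,0.001,0.001,-0.008,0],[1,0.001,0.001,-0.016,0],[1,0.001,0.001,-0.024,0],[1,0.001,0.001,-0.028,0]]';  python3 -m handwheel '[[1,0,0,-0.003,0],[1,0,0,-0.006,0],[1,0,0,-0.006,0]]'
```

```text
time: 6.35
ee_pos: [0.5312, 0.03, 0.1533]
tcp_rot: [179.8, 0.2, 49.6]
wrist_force: [-0.4, 0.2, -1.1]
opening: 0.0125
time: 6.65
ee_pos: [0.5311, 0.0301, 0.1469]
tcp_rot: [179.8, 0.2, 49.6]
wrist_force: [-0.0, -0.3, -1.1]
opening: 0.0127
```

```bash
for i in 1 2; do python3 -m handwheel '[[1,0,0,-0.002,0],[1,0,0,-0.002,0]]'|grep -v rot; done;  python3 - <<'E'
from h import *
from workcell import viewer,get_obs
c=viewer.camera("wrist");W=load(c);cv2.imwrite("pics/w5.png",cv2.resize(W[0][130:300,200:480],(800,486)))
o=get_obs();print(o["wrist_force"],o["torque"],o["ee_pos"])
E
```

```text
time: 6.85
ee_pos: [0.531, 0.0301, 0.1448]
wrist_force: [-1.1, 0.2, -1.0]
opening: 0.0126
time: 7.05
ee_pos: [0.531, 0.0301, 0.1426]
wrist_force: [-0.6, -0.6, -0.6]
opening: 0.0128
[-0.06818079 -0.09188762 -1.93253609] [0.09767144 0.0425582  0.00966313] [0.53103001 0.03005019 0.14272486]
```

View pics/w5.png

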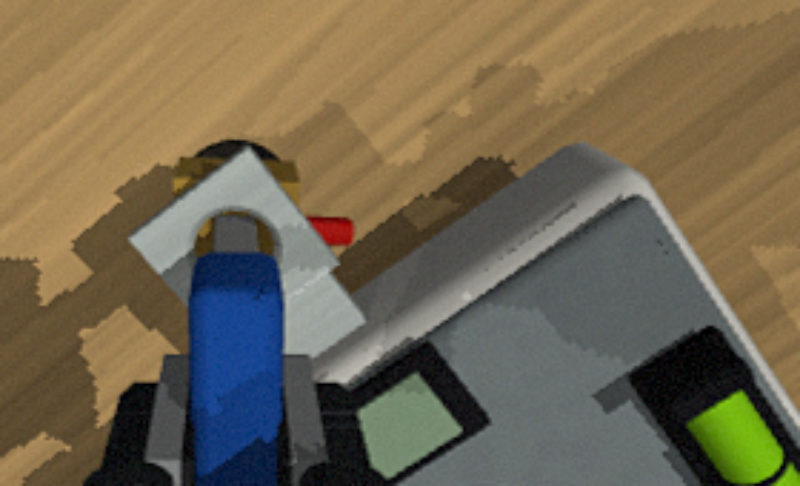

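The rod is inside the eyelet. I'll continue down until the floor pushes back.

```bash
for i in 1; do python3 -m handwheel '[[1,0,0,-0.001,0],[1,0,0,-0.002,0],[1,0,0,-0.002,0]]'|grep -v rot; done
```

```text
time: 7.4
ee_pos: [0.531, 0.03, 0.1406]
wrist_force: [-0.5, -0.3, -1.6]
opening: 0.0127
```

```bash
for i in 1; do python3 -m handwheel '[[1,0,0,-0.001,0],[1,0,0,-0.002,0],[1,0,0,-0.002,0]]'|grep -v rot; done
```

```text
time: 7.7
ee_pos: [0.5311, 0.03, 0.1388]
wrist_force: [-0.3, -0.3, 1.7]
opening: 0.012
```

```bash
for i in 1 2; do python3 -m handwheel '[[1,0,0,-0.001,0],[1,0,0,-0.001,0]]'|grep -v rot; done
```

```text
time: 7.9
ee_pos: [0.5312, 0.03, 0.1381]
wrist_force: [-0.8, 0.5, 4.3]
opening: 0.0122
time: 8.1
ee_pos: [0.5313, 0.03, 0.1375]
wrist_force: [-1.1, 0.2, 6.1]
opening: 0.0126
```

```bash
python3 - <<'E'
from h import *
from workcell import viewer,get_obs
W=load(viewer.camera("scene"));cv2.imwrite("pics/s6.png",cv2.resize(W[0][170:300,220:380],(800,650),interpolation=2)[:600])
cv2.imwrite("pics/w6.png",viewer.camera("wrist")["color"])
o=get_obs();print(o["wrist_force"],o["torque"],o["ee_pos"])
E
```

```text
[-1.86552304 -0.08692255  5.03360643] [0.06802883 0.4616468  0.01429581] [0.53130123 0.03006131 0.13758224]
```

View pics/s6.png

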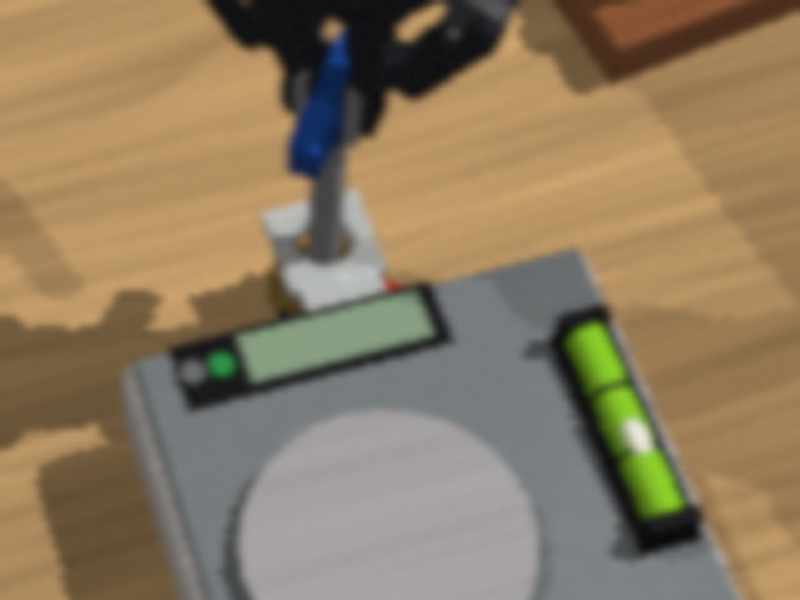

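View pics/w6.png

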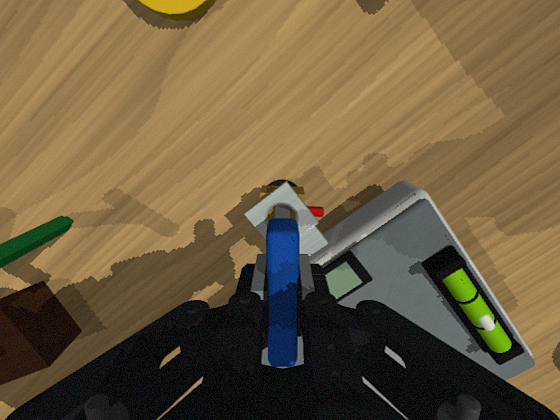

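The bubble (scene crop (637,433)) has moved to the rear, so pressing works. I'll press further, then measure the bubble.

```bash
cat > bub.py <<'E'
from h import *
from workcell import viewer,get_obs
import sys
def meas(n="scene",roi=(325,225,372,290)):
    C=load(viewer.camera(n)); u=np.array([np.cos(np.radians(-2.6)),np.sin(np.radians(-2.6))])
    g=mask(C[0],(30,110,50),(55,255,255),roi)
    box=cv2.convexHull(np.argwhere(g)[:,::-1].astype(np.int32)); m=np.zeros_like(g); cv2.fillConvexPoly(m,box,255)
    w=cv2.bitwise_and(m,mask(C[0],(0,0,170),(180,110,255)))
    b=blobs(w,1,2)[0]; e=[plane(C,q[0],.09)[:2]@u for q in box]
    p=plane(C,b[0],.09)[:2]@u
    # black lines: dark pixels inside the hull, eroded
    k=cv2.bitwise_and(cv2.erode(m,np.ones((3,3))),mask(C[0],(0,0,0),(180,255,85)))
    l=[(x[0].round(1).tolist(),x[1],round(float(plane(C,x[0],.09)[:2]@u),4)) for x in blobs(k,4,2)]
    mid=(min(e)+max(e))/2
    print(n,"bubble px",b[0].round(1),"area",b[1],"bubble(+front) vs vial mid mm",round((mid-p)*1e3,1),"lines",[( -round((q[2]-mid)*1e3,1),q[1]) for q in l])
if __name__=="__main__":
    meas()
    o=get_obs();print("t",o["time"],"F",o["wrist_force"].round(1),"M",o["torque"].round(2),o["ee_pos"].round(4),o["tcp_rot"].round(1),o["q"].round(1)[5])
E
python3 -m handwheel '[[1,0,0,-0.001,0],[1,0,0,-0.0015,0],[1,0,0,-0.0015,0]]'|grep force; python3 bub.py
```

```text
wrist_force: [-2.8, -0.1, 9.4]
scene bubble px [348.9 260.4] area 30 bubble(+front) vs vial mid mm -17.8 lines [(np.float64(12.5), 3), (np.float64(-16.1), 3)]
t 8.55 F [-3.1  0.5  9. ] M [ 0.01  0.76 -0.08] [0.5314 0.03   0.1369] [1.797e+02 1.000e-01 4.960e+01] 43.8
```

```bash
python3 -m handwheel '[[1,-0.001,0,-0.0005,-5],[1,-0.001,0,-0.0005,-10],[1,-0.001,0,-0.0005,-15],[1,-0.001,0,-0.0005,-20],[1,-0.001,0,-0.0005,-20]]'|grep force; python3 bub.py
```

```text
wrist_force: [-1.4, 1.0, 6.4]
scene bubble px [349.8 262.5] area 26 bubble(+front) vs vial mid mm -22.5 lines [(np.float64(13.4), 4), (np.float64(-16.1), 3)]
t 9.1 F [-1.3  0.5  6.8] M [0.42 0.3  0.04] [0.5308 0.0304 0.1371] [179.7   0.   29.5] 63.9
```

```bash
python3 -m handwheel '[[1,0,0,-0.001,-5],[1,0,0,-0.001,-10],[1,0,0,-0.001,-15],[1,0,0,-0.001,-20],[1,0,0,-0.001,-20]]'|grep force; python3 bub.py;python3 -m handwheel '[[1,0,0,0,-20],[1,0,0,0,-20],[1,0,0,0,-20],[1,0,0,0,0]]' >/dev/null 2>&1 & sleep 0; kill %1 2>/dev/null; true
```

```text
wrist_force: [-0.6, 0.6, 10.5]
scene bubble px [349.7 262.1] area 28 bubble(+front) vs vial mid mm -21.3 lines [(np.float64(12.7), 3), (np.float64(-15.8), 3), (np.float64(35.9), 2)]
t 9.65 F [-0.9  1.5 11.1] M [0.36 0.25 0.04] [0.5315 0.0306 0.1376] [ 1.797e+02 -1.000e-01  9.500e+00] 84.0
```

I appended a stray background command to that call and killed it. I need to check that nothing moved, and look at the tab.

```bash
python3 bub.py
python3 - <<'E'
from h import *
from workcell import viewer,get_obs
cv2.imwrite("pics/w7.png",viewer.camera("wrist")["color"])
W=load(viewer.camera("scene"));cv2.imwrite("pics/s7.png",cv2.resize(W[0][180:300,220:380],(800,600),interpolation=2))
E
```

```text
scene bubble px [349.7 262.1] area 28 bubble(+front) vs vial mid mm -21.3 lines [(np.float64(12.7), 3), (np.float64(-15.8), 3), (np.float64(35.9), 2)]
t 9.7 F [-2.   1.2 10.2] M [0.36 0.32 0.08] [0.5315 0.0306 0.1376] [ 1.797e+02 -1.000e-01  9.500e+00] 83.9
```

View pics/w7.png

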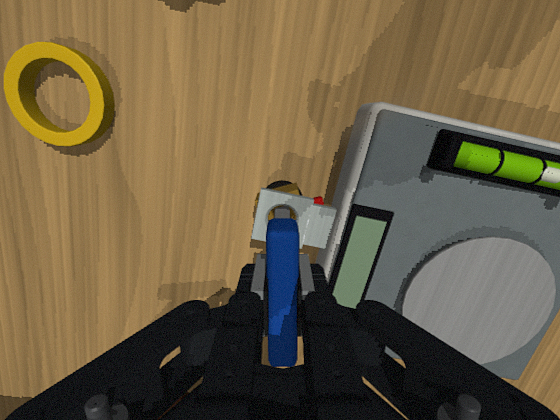

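View pics/s7.png

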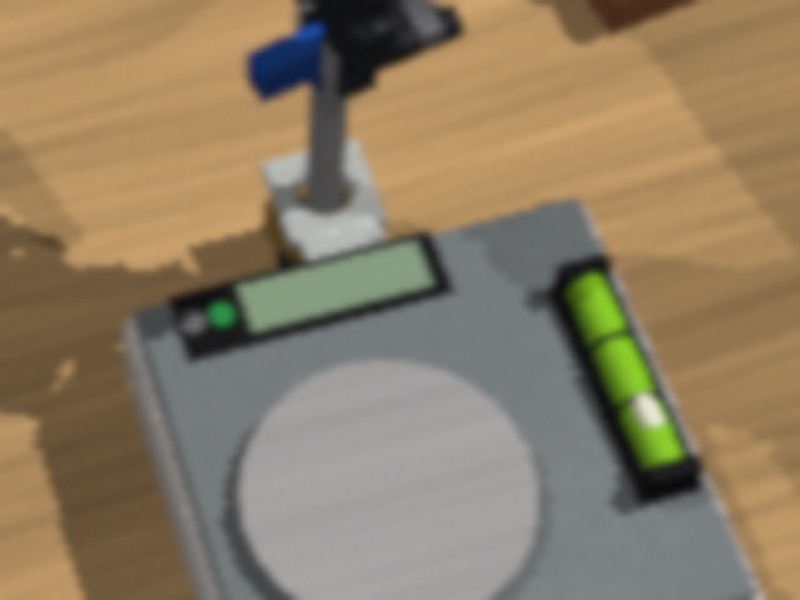

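Nothing stray moved, and the tab has turned with the key. The bubble is still behind the rear line, so I'll keep turning clockwise.

```bash
python3 -m handwheel '[[1,0,0,0,-5],[1,0,0,0,-10],[1,0,0,0,-15],[1,0,0,0,-20],[1,0,0,0,-24]]'|grep force; python3 -m handwheel '[[1,0,0,0,0],[1,0,0,0,0],[1,0,0,0,0],[1,0,0,0,0],[1,0,0,0,0]]'|grep force;python3 bub.py
```

```text
wrist_force: [0.4, 0.2, 10.3]
wrist_force: [-1.5, -0.2, 6.4]
scene bubble px [346.9 255.7] area 27 bubble(+front) vs vial mid mm -7.0 lines [(np.float64(12.5), 3), (np.float64(-16.0), 3)]
t 10.85 F [-0.4  0.8  5.8] M [0.11 0.35 0.1 ] [0.5325 0.0308 0.1391] [179.8  -0.3 -14.6] 108.1
```

```bash
python3 -m handwheel '[[1,-0.0005,0,-0.001,0],[1,-0.0005,0,-0.0015,0],[1,-0.0005,0,-0.0018,0],[1,-0.0005,0,-0.0018,0],[1,-0.0005,0,-0.0018,0]]'|grep force;python3 bub.py;python3 -m handwheel '[[1,-0.0005,0,-0.0017,0],[1,-0.0005,0,-0.0017,0],[1,-0.0005,0,-0.0017,0],[1,-0.0005,0,-0.0017,0],[1,-0.0005,0,-0.0017,0]]'|grep force;python3 bub.py
```

```text
wrist_force: [-3.0, -1.2, 10.0]
scene bubble px [347.1 256.2] area 28 bubble(+front) vs vial mid mm -8.3 lines [(np.float64(-16.0), 3), (np.float64(11.9), 2)]
t 11.4 F [-2.4 -0.2  8.8] M [0.07 0.69 0.05] [0.5324 0.0309 0.1385] [179.8  -0.4 -14.6] 108.1
wrist_force: [-2.8, 0.7, 11.6]
scene bubble px [347.5 257.3] area 28 bubble(+front) vs vial mid mm -10.7 lines [(np.float64(-16.0), 3), (np.float64(11.9), 2)]
t 11.95 F [-2.4 -0.3 12.1] M [0.05 0.78 0.06] [0.5324 0.031  0.1383] [179.9  -0.5 -14.6] 108.1
```

```bash
python3 -m handwheel '[[1,-0.001,0,-0.0012,-6],[1,-0.001,0,-0.0012,-12],[1,-0.001,0,-0.0012,-18],[1,-0.001,0,-0.0012,-24],[1,-0.001,0,-0.0012,-24]]'|grep force;python3 -m handwheel '[[1,-0.0005,0,-0.0015,0],[1,-0.0005,0,-0.0015,0],[1,-0.0005,0,-0.0015,0],[1,-0.0005,0,-0.0015,0],[1,-0.0005,0,-0.0015,0]]'|grep force;python3 bub.py;python3 -m handwheel '[[1,-0.0005,0,-0.0015,0],[1,-0.0005,0,-0.0015,0],[1,-0.0005,0,-0.0015,0],[1,-0.0005,0,-0.0015,0],[1,-0.0005,0,-0.0015,0]]'|grep force;python3 bub.py
```

```text
wrist_force: [-0.9, -1.0, 12.9]
wrist_force: [-1.9, -0.3, 12.2]
scene bubble px [346.5 254.8] area 31 bubble(+front) vs vial mid mm -5.2 lines [(np.float64(12.5), 3), (np.float64(-16.0), 3)]
t 13.0 F [-1.6  0.6 12. ] M [-0.08  0.58  0.04] [0.5327 0.0309 0.1391] [-179.9   -0.8  -38.8] 132.4
wrist_force: [-2.7, -0.1, 12.3]
scene bubble px [346.5 254.6] area 31 bubble(+front) vs vial mid mm -4.7 lines [(np.float64(12.5), 3), (np.float64(-16.0), 3)]
t 13.55 F [-3.1 -0.1 12.1] M [-0.    0.82  0.04] [0.5327 0.0309 0.1392] [-179.8   -0.9  -38.8] 132.4
```

```bash
python3 -m handwheel '[[1,-0.001,0,-0.0012,-5],[1,-0.001,0,-0.0012,-10],[1,-0.001,0,-0.0012,-10],[1,-0.001,0,-0.0012,-10],[1,-0.001,0,-0.0012,-10]]'|grep force;python3 -m handwheel '[[1,-0.0005,0,-0.0012,0],[1,-0.0005,0,-0.0012,0],[1,-0.0005,0,-0.0012,0],[1,-0.0005,0,-0.0012,0],[1,-0.0005,0,-0.0012,0]]'|grep force;python3 bub.py;python3 -m handwheel '[[1,-0.0005,0,-0.0012,0],[1,-0.0005,0,-0.0012,0],[1,-0.0005,0,-0.0012,0],[1,-0.0005,0,-0.0012,0],[1,-0.0005,0,-0.0012,0]]'|grep force;python3 bub.py;  python3 - <<'E'
from h import *
from workcell import viewer,get_obs
W=load(viewer.camera("scene"));cv2.imwrite("pics/s8.png",cv2.resize(W[0][180:300,220:380],(800,600),interpolation=2))
T=load(viewer.camera("top"));cv2.imwrite("pics/t8.png",T[0])
cv2.imwrite("pics/v8.png",cv2.resize(W[0][225:290,320:375],(508,600),interpolation=0))
cv2.imwrite("pics/w8.png",viewer.camera("wrist")["color"])
E
```

```text
wrist_force: [-0.5, -0.3, 12.2]
wrist_force: [-2.1, -0.3, 11.4]
scene bubble px [345.5 252.8] area 31 bubble(+front) vs vial mid mm -0.4 lines [(np.float64(10.8), 5), (np.float64(-15.8), 3)]
t 14.6 F [-2.  -1.1 10.1] M [-0.07  0.59  0.04] [0.5325 0.0308 0.1396] [-179.6   -1.1  -48.8] 142.5
wrist_force: [-2.8, -0.6, 11.0]
scene bubble px [345.5 252.8] area 31 bubble(+front) vs vial mid mm -0.4 lines [(np.float64(10.8), 5), (np.float64(-15.8), 3)]
t 15.15 F [-2.  -0.6 10.4] M [-0.03  0.77  0.1 ] [0.5324 0.0308 0.1397] [-179.5   -1.2  -48.8] 142.5
```

View pics/s8.png

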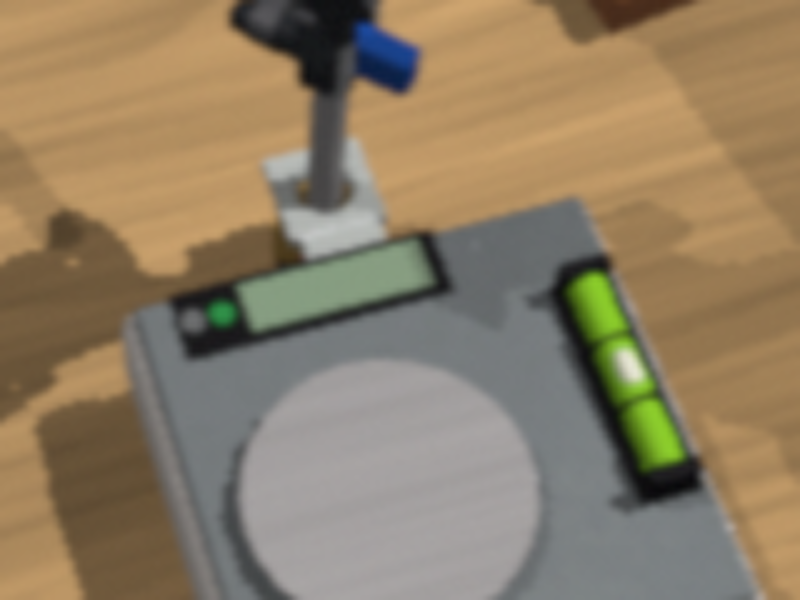

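View pics/v8.png

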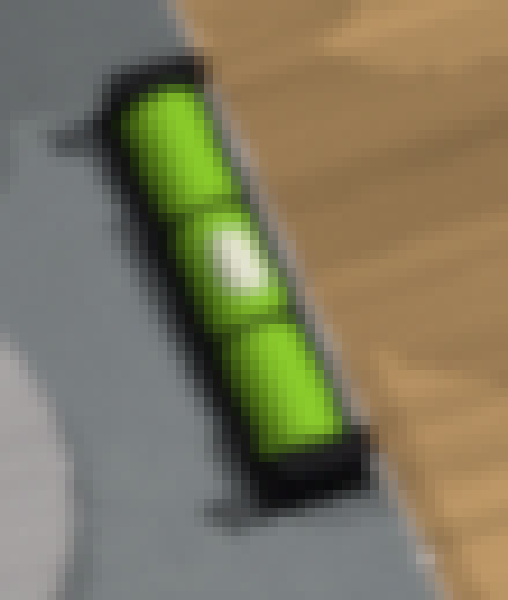

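View pics/t8.png

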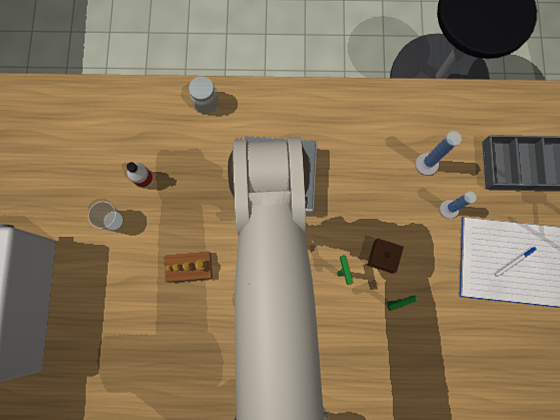

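View pics/w8.png

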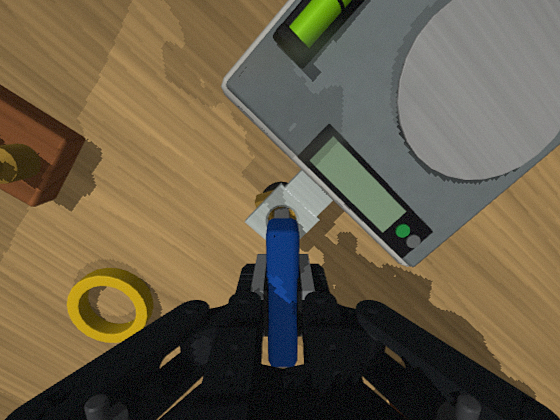

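The bubble (crop (240,265)) lies midway between the lines ((200,208) and (248,322)), within about 1.5 mm, and two readings 0.5 s apart agree. The push is steady at about 12 N, the key is gripped, and the green keys and other things stand untouched. I'll hand in now.

```bash
python3 -c "
from workcell import job_done,get_obs
o=get_obs();print(o['time'],o['wrist_force'],o['opening']);print(job_done())"
```

```text
15.3 [-1.15954247  0.34309025 11.66239328] 0.012599217126962698
the job is handed in; nothing more can be done
None
```

I took the blue key out of its stand, put it through the eyelet into the foot's socket and pressed the front down. I then turned the foot clockwise until the bubble settled between its lines, and handed in at 15.3 s still gripping and pressing.

**Last checks:**
- **Bubble:** it sat within about 1.5 mm of the midpoint between the lines, and two readings about 0.5 s apart were the same. The script's own line positions put it about 2 mm forward of the midpoint and the crop view about 1.4 mm to the rear. Both are inside the ±4 mm allowed.
- **Push:** the last force reading was 11.7 N upward, which means about 13 N of push once the key's weight is allowed for. That is inside the 8 to 15 N range. I judged the front fully down from this force and from the bubble's movement, since nothing reads the press joint directly.
- **Grip and side load:** the gripper opening read 12.6 mm, so the key was still held. The tool had tilted about 1.2°, with a side force of 1 to 3 N.
- **Rest of the bench:** in the last pictures the green keys and the other things in view stood where they began; the arm hid part of the bench in the top view.

**Slip on my side:** one call had a stray background move command at its end. I killed it at once, and the clock and pose afterwards showed it had not moved the arm.

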